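# Lock the smoke-filter cartridge into the incense-stub chute

## Robot

A 6-joint arm with a two-finger parallel gripper is mounted at the origin on the work surface. World frame = base frame: x ahead of the robot, y to its left, z up, the work surface at z = 0. Lengths are in m, angles in rad, forces in N, time in s.
With the tool pointing down it reaches from about 0.375 to 0.75 m from the base axis. Payload 9 kg.
Tool frame: the origin (TCP) lies at the very end of the fingers, on their centre line; the grasp point (between the pads) lies 19 mm behind it; z points along the fingers, y is the line along which they close (so a half turn about z gives the same grasp; the last joint's range is limited). The gripper opens to 85 mm and grips with 20 to 120 N. Pads are 22 mm wide; open, the fingers measure 114 mm over their backs; the gripper's body (76 mm by 85 mm) begins 54 mm behind the grasp point. The pads swing forward as they close: fully open they stand 13 mm farther back than shut.
Start: joints at [-1.332, 0.104, 0.097, 1.564, 0, 1.353], TCP at [0.265, -0.539, 0.231] pointing down, gripper open.
Joint ranges: [-2.99, 2.99], [-0.84, 1.86], [-1.1, 1.16], [-1.84, 2.11], [-1.51, 1.56], [-3.14, 3.14]. Speed limits (rad/s): [2.22, 2.22, 2.57, 3.14, 3.14, 3.14].

## Interface

Orientations are given as a rotation vector (axis times angle).
In Python, from rig import * gives the robot as it stands.
- The arm moves only by the tool apply_moves, never from a script. Its argument "series" is a list of rows, each an object with "gripper": the finger opening in mm, from 0 to 85.4; "travel": the shift along the tool's x, y, z in mm, a list of three; "turn": the turn about the tool's z in rad. In form: [{"gripper": gripper, "travel": [x, y, z], "turn": turn}, ...]. A call has 1 to 20 rows; each row shifts and turns the commanded pose from where the row before left it, along the tool's axes as they then stand; what a row does not reach is not made up. A row lasts 1/8 s, in which the tool goes at most 62.5 mm and 10.7 degrees, less where a joint would pass 70% of its speed; a pose out of reach is approached as far as the arm can. A call with a gripper value outside its range is refused whole. The fingers move at their own pace and stop on an object; "grip_force" is the grip in N (left out, the last holds). Time passes only in rows, so rows that do not move let the fingers close. It gives the time, the measured TCP pose, the force, the opening and the grip force at its end, in the units of the state.
- sense(): the state, without advancing time (a new reading comes with each control period).
- get_image(name): name is "side" or "top" or "wrist"; returns a dict with "color" (480x640x3 uint8, red, green, blue), "z_map" (480x640 float32, m along the optical axis (not along the pixel's ray), 0 where there is no reading), "fx", "fy", "cx", "cy" (pixels), "rvec" (rotation vector, rad) and "tvec" (3), from world to camera coordinates, as OpenCV has them. Camera axes: x right, y down, z forward; pixel columns grow to the right and rows downward; lengths in m; the calibration is good to about 2 mm. A picture is of the moment at which its call begins.
- close_job(): hands the job in; it is judged then, once.
The state is a dict: "time_s": time; "joints": joint angles; "joint_vel": joint speeds; "joint_efforts": joint torques, N m; "tcp_pos": TCP position; "tcp_rot": TCP orientation; "contact_force": force on the tool from outside, world axes, zero at the start; "torque": the same for the moment, N m; "finger_gap": opening from 0.0 (shut) to 1.0 (fully open); "grasp_force": force on a finger pad.
Only numpy, scipy, OpenCV 4.12 (cv2) and the standard library are available. Lean on these libraries where they do the work, as an engineer would, in place of code of your own. Each camera call takes 0.05 s, during which the arm holds its last target. There are 200 camera calls.

## Task

Take the tin filter cartridge off its sloping teak cradle and stand it upright on the bare counter, letting go of it. Then take it again from above by its brass bar, lower its lugs into the slots of the chute's mouth, push it down against the spring, turn it a quarter turn clockwise (seen from above) and let it rise so that it is locked in the chute, and let go. Leave the singing bowl, the striker, the porcelain dish and the brass tube holder where they are.

Things in the scene. Friction and masses are not known exactly. Their poses are not given: they have to be found in the camera images.
- cartridge: Loose tin filter cartridge, about 0.26 kg: cylinder 48 mm across, 80 mm tall, rows of dark holes, brass bar on top, two brass lugs at the foot. Origin: centre of the foot; z along the cylinder to the bar. A half turn about z looks and fits the same. At the start it lies in the cradle, z pointing 38 deg above level, y (bar, lugs) level, x down. It lifts straight up off the cradle.
- bar_grip (a point): Point on the cartridge's axis 101 mm from the foot, 6 mm below the bar's top: where to pinch the brass bar. The bar is 44 mm long along the cartridge's y, 14 mm thick (x), and stands from 80 to 107 mm above the foot. Axes as the cartridge's.
- lug (a point): Tip of the +y lug of the cartridge, 34 mm from its axis and 8 mm above the foot; the other lug is opposite, at -y. Each is 10 mm wide (x) and spans 4 to 12 mm above the foot. Axes as the cartridge's.
- cradle: Fixed teak rest, base 120 x 80 x 12 mm. Origin: at base level under the middle; x level, towards the side to which the cartridge's top leans; z up. The cartridge's foot centre starts at x = -50, z = 56 mm, its bar's top at x = 34, z = 122 mm. Rails touch only the cylinder's underside, so its flanks (+y, -y) are free for fingers from 30 mm above the foot up.
- chute: Fixed teak housing 132 x 132 x 70 mm, origin under its centre, z up, with a bayonet mouth in a tin collar on top: round hole 54 mm across with two slots 16 mm wide, 40 mm from the axis at their ends, along +y and -y (white marks). Red marks at +x and -x: where the lugs end up. The cartridge enters foot first with its y along the chute's y, either way round.
- chute_mouth (a point): Centre of the mouth at the collar's top, 70 mm above the counter; axes as the chute's. Foot depths below it: 22 mm resting on the spring plate; at least 33 mm needed to turn; 42 mm stop. It turns clockwise only (from above), 90 deg, with a stop some 5 deg beyond; let up there, the lugs rise into pockets and the foot stays at 25 mm: locked.
- spring_plate (a joint): How far the copper spring plate in the mouth is pushed down, m: 0 when free (its top 22 mm below the collar's top), 0.003 with the cartridge locked, 0.020 at the stop. The spring pushes up with 5 N at 0 and 13 N at the stop.
- bowl: Hammered copper singing bowl, 120 mm wide, 65 mm tall, loose; origin under its centre. Leave it alone.
- striker: Boxwood striker lying on the counter, 170 mm long along x, 28 mm thick, loose; origin under its middle. Leave it alone.
- dish: Porcelain cone dish, 92 mm wide, 20 mm tall, with a small cone in it, loose; origin under its centre. Leave it alone.
- tube_holder: Slim brass tube holder, 24 mm tube 120 mm tall on a 68 mm round foot, loose; origin under its centre. Leave it alone.

How it is judged:
On the way, in this order (a step that is already met when the one before it is completed fails the run):
1. the cartridge stands upright on the counter, let go of (angle between cartridge's own z axis and vertical below 0.1 rad and height (world z) of cartridge below 0.006 m and linear speed of cartridge below 0.02 m/s and contact force between the fingers and cartridge below 0.1 N), for 0.2 s.
2. the cartridge is pushed down in the mouth against the spring, lugs in the slots (value of joint spring_plate above 0.009 m and horizontal distance between cartridge and chute_mouth below 0.006 m and z of cartridge in the frame of chute_mouth below -0.03 m and angle between the y axis of cartridge and the y axis of chute, either way round below 0.3 rad).
At the end, for the whole second after the job is handed in: The cartridge is locked in the chute: upright within 0.1 rad, centred within 6 mm, its lugs within 0.22 rad of the red marks, raised into the pockets (foot 22.5 to 28.5 mm below the collar's top), let go of and at rest; the bystanders within 30 mm of where they were and the tube holder upright (angle between the y axis of cartridge and the x axis of chute, either way round below 0.22 rad and z of cartridge in the frame of chute_mouth between -0.0285 and -0.0225 m and horizontal distance between cartridge and chute_mouth below 0.006 m and angle between cartridge's own z axis and vertical below 0.1 rad and linear speed of cartridge below 0.02 m/s); the robot touches nothing.
It fails at once if a bystander is moved more than 30 mm or the tube holder tips (distance of any of bowl, striker, dish, tube_holder from where it was at the start of the episode above 0.03 m or angle between tube_holder's own z axis and vertical above 0.5 rad).
It also fails if it takes over 61 s, if anything falls off the work surface, if the arm or the gripper's body presses on something with over 40 N, if the wrist force passes 120 N, or if a joint passes its speed limit or range.

## Working session

There is one attempt and no reset: what is moved stays moved. The work goes in short steps, Python scripts to look and compute and a tool call to move; the robot and the scene stay as the last step left them, time stands still between calls to the robot, and variables do not carry over. Pictures are saved under pics/ and viewed, at most 11 in all, crops included, and the job is handed in when it is done.

Besides the shell and the picture viewer there is one more tool, called after ">>>" by a JSON object that holds its "name" and its "arguments". apply_moves: Moves the arm, as the interface text tells. Its arguments: {"type":"object","properties":{"series":{"type":"array","items":{"type":"object","properties":{"gripper":{"type":"number"},"travel":{"type":"array","items":{"type":"number"}},"turn":{"type":"number"}}}},"grip_force":{"type":"number"}},"required":["series"]}

```bash
mkdir -p pics; ls; cat > h.py <<'E'
from rig import *
import numpy as np, cv2
from scipy.spatial.transform import Rotation as R
def cam(im):
    return R.from_rotvec(im['rvec']).as_matrix(), np.array(im['tvec'])
def cloud(im):
    Rm,t=cam(im); z=im['z_map']; v,u=np.mgrid[:480,:640]
    p=np.stack([(u-im['cx'])/im['fx']*z,(v-im['cy'])/im['fy']*z,z],-1)
    w=(p-t)@Rm; w[z==0]=np.nan
    return w
def save(im,n): cv2.imwrite('pics/'+n,im['color'][:,:,::-1])
E
python3 - <<'E'
from h import *
s=sense(); print(s)
for n in('top','side'):
    im=get_image(n); save(im,n+'0.png'); np.savez(n+'0.npz',**im)
    Rm,t=cam(im); print(n,-Rm.T@t, Rm[2], im['fx'])
E
```

```text
pics
{'time_s': 0.0, 'joints': array([-1.33168616e+00,  1.04729415e-01,  9.64764784e-02,  1.56391101e+00,
       -2.31881929e-06,  1.35309763e+00]), 'joint_vel': array([0.00016882, 0.00010507, 0.00126845, 0.00016508, 0.00062844,
       0.00089866]), 'joint_efforts': array([-1.24777878e-03, -5.56925869e+01,  5.03652334e+01,  1.64085045e-02,
       -3.88752424e-04,  3.53798228e-06]), 'tcp_pos': array([ 0.26457881, -0.53813955,  0.23050867]), 'tcp_rot': array([-3.05867007e+00, -7.11021347e-01,  2.66287132e-05]), 'contact_force': array([-0.16885424, -0.26480697, -0.52087358]), 'torque': array([ 0.02780398, -0.01046069,  0.01791859]), 'grasp_force': 0.0, 'finger_gap': 1.001482171347144}
top [0.36258837 0.00838703 0.9410833 ] [ 0.18018592  0.03998489 -0.98281954] 470.54892097986027
side [0.08347948 1.21302164 0.92397885] [ 0.28612286 -0.77827688 -0.55894437] 611.8584055769502
```

View pics/top0.png

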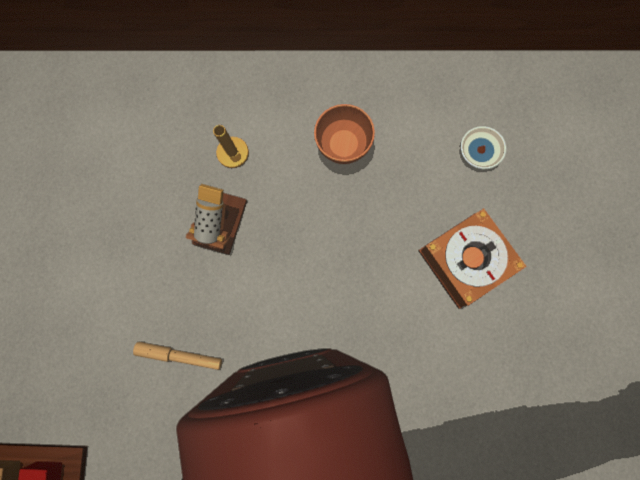

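View pics/side0.png

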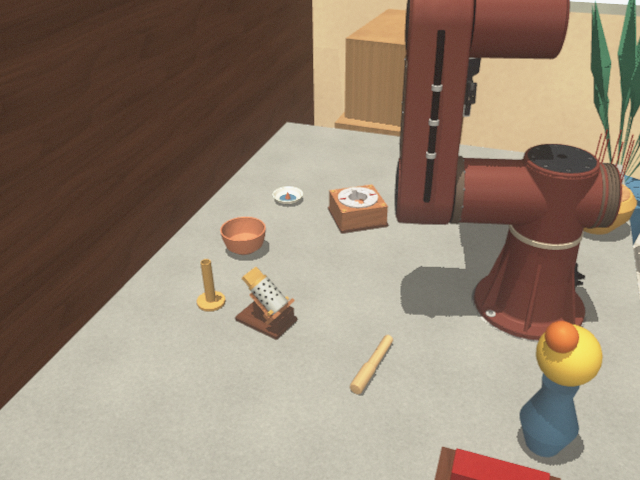

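The top view shows the cradle with the cartridge at about (210,215), its bar up at (210,192), the chute at (473,257) with red marks at (463,237) and (490,276), and the tube holder at (232,152). The side view shows the cartridge leaning towards +x, at about (267,292).

```bash
python3 - <<'E'
from h import *
im=dict(np.load('top0.npz')); w=cloud(im); hsv=cv2.cvtColor(im['color'],cv2.COLOR_RGB2HSV)
H,S,V=[hsv[...,i].astype(int) for i in range(3)]
v,u=np.mgrid[:480,:640]
def ray(px,z):
    Rm,t=cam(im); c=-Rm.T@t
    d=Rm.T@np.array([(px[0]-im['cx'])/im['fx'],(px[1]-im['cy'])/im['fy'],1]); return c+d*(z-c[2])/d[2]
print('counter z',np.nanmedian(w[300:330,300:400,2]))
ch=(u>410)&(u<530)&(v>200)&(v<315)
col=ch&(S<50)&(V>170)&(w[...,2]>.06)
(c,ax,a)=cv2.fitEllipse(cv2.convexHull(np.argwhere(col)[:,::-1].astype(np.float32)))
print('collar',c,ax,ray(c,.07),np.nanmedian(w[col][:,2]))
red=(ch&((H<6)|(H>172))&(S>190)&(V>100)).astype(np.uint8)
n,l,st,ce=cv2.connectedComponentsWithStats(red)
for i in range(1,n):
    if st[i,4]>5: print('red',ce[i],st[i,4],ray(ce[i],.07))
# top face
tf=ch&(abs(w[...,2]-.07)<.006)
r=cv2.minAreaRect(w[tf][:,:2].astype(np.float32)); print('house',r)
ca=(u>175)&(u<260)&(v>175)&(v<262)&(w[...,2]>.006)
base=ca&(w[...,2]<.02); 
print('cradle all',cv2.minAreaRect(w[ca&(w[...,2]<.03)][:,:2].astype(np.float32)))
br=ca&(H>12)&(H<26)&(S>120)&(V>150)&(w[...,2]>.08)
print('bar',br.sum(),np.median(w[br],0),cv2.minAreaRect(w[br][:,:2].astype(np.float32)),w[br].min(0),w[br].max(0))
ti=ca&(S<60)&(V>110)&(w[...,2]>.06)
print('tin',ti.sum(),np.median(w[ti],0)); 
P=w[ca&(w[...,2]>.05)]; np.save('P.npy',P)
for n,b in dict(tube=(205,250,120,170),bowl=(310,380,100,178),striker=(130,225,340,372)).items():
    m=(u>b[0])&(u<b[1])&(v>b[2])&(v<b[3])&(w[...,2]>.006); print(n,w[m].min(0),w[m].max(0))
E
```

```text
counter z 7.753789185652482e-05
collar (476.3257751464844, 255.48867797851562) (58.53114318847656, 62.28049087524414) [ 0.48982778 -0.24814935  0.07      ] 0.07024287722242818
red [462.33333333 235.66666667] 9 [ 0.52667107 -0.22380046  0.07      ]
red [490.5 275. ] 10 [ 0.45419515 -0.27243197  0.07      ]
house ((0.4908367693424225, -0.24748754501342773), (0.13195469975471497, 0.1336553692817688), 33.976722717285156)
cradle all ((0.5613800287246704, 0.23156028985977173), (0.10693684965372086, 0.1688118875026703), 43.36353302001953)
bar 328 [0.58534755 0.24479988 0.12067283] ((0.5789151191711426, 0.24569588899612427), (0.04159874841570854, 0.038744427263736725), 75.1905517578125) [0.55902896 0.22161365 0.10953629] [0.60094837 0.26615612 0.12904768]
tin 619 [0.53751006 0.25451323 0.09770945]
tube [0.67632494 0.20021233 0.00600968] [0.74480792 0.26623379 0.12377442]
bowl [ 0.67253319 -0.06032366  0.00600055] [0.82574838 0.0607756  0.06882321]
striker [0.26910876 0.22973808 0.0065262 ] [0.31852384 0.39976601 0.03296397]
```

>>> {"name": "apply_moves", "arguments": {"series": [{"turn": -0.186},{"turn": -0.186},{"turn": -0.186},{"turn": -0.186},{"turn": -0.186},{"turn": -0.186},{"turn": -0.186},{"turn": -0.186},{"turn": -0.186},{"turn": -0.186},{"turn": -0.186},{"turn": -0.186},{"turn": -0.186}]}}

```text
validation failed for argument at $.se...
```

>>> {"name": "apply_moves", "arguments": {"series": [{"travel": [-5,56,0]},{"travel": [-5,56,0]},{"travel": [-5,56,0]},{"travel": [-5,56,0]},{"travel": [-5,56,0]},{"travel": [-5,56,0]},{"travel": [-5,56,0]},{"travel": [-5,56,0]},{"travel": [-5,56,0]},{"travel": [-5,56,0]},{"travel": [-5,56,0]},{"travel": [-5,56,0]},{"travel": [-5,56,0]},{"travel": [-5,56,0]},{"travel": [-3,54,0]},{"travel": [0,0,0]},{"travel": [0,0,0]}]}}

```text
validation failed for argument at $.se...
```

```bash
python3 - <<'E'
from h import *
s=sense(); print(s['time_s'],s['tcp_pos'],s['joints'],R.from_rotvec(s['tcp_rot']).as_matrix())
im=get_image('wrist'); save(im,'w1.png'); np.savez('w1.npz',**im); Rm,t=cam(im); print(-Rm.T@t,Rm[2],im['fx'])
E
```

```text
0.1 [ 0.26459758 -0.5381729   0.23061928] [-1.33167618e+00  1.04632861e-01  9.65747296e-02  1.56392821e+00
  1.24951709e-05  1.35308005e+00] [[ 8.97452512e-01  4.41111002e-01 -2.69712495e-04]
 [ 4.41111002e-01 -8.97451804e-01  1.15911292e-03]
 [ 2.69243498e-04 -1.15922195e-03 -9.99999292e-01]]
[ 0.33869204 -0.50082802  0.37301122] [-0.28782442 -0.14089644 -0.947262  ] 411.65591377896914
```

View pics/w1.png

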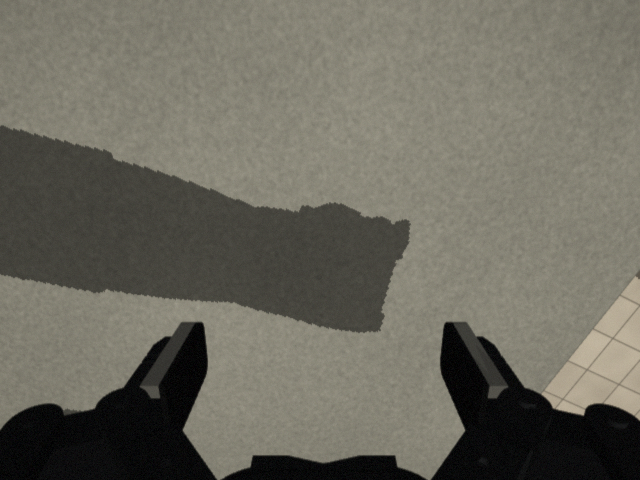

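The wrist picture shows only bare counter and the two open fingers, at (180,360) and (465,360): the moves were refused because every row needs all three fields.

>>> {"name": "apply_moves", "arguments": {"series": [{"gripper": 85,"travel": [0,0,0],"turn": -0.186},{"gripper": 85,"travel": [0,0,0],"turn": -0.186},{"gripper": 85,"travel": [0,0,0],"turn": -0.186},{"gripper": 85,"travel": [0,0,0],"turn": -0.186},{"gripper": 85,"travel": [0,0,0],"turn": -0.186},{"gripper": 85,"travel": [0,0,0],"turn": -0.186},{"gripper": 85,"travel": [0,0,0],"turn": -0.186},{"gripper": 85,"travel": [0,0,0],"turn": -0.186},{"gripper": 85,"travel": [0,0,0],"turn": -0.186},{"gripper": 85,"travel": [0,0,0],"turn": -0.186},{"gripper": 85,"travel": [0,0,0],"turn": -0.186},{"gripper": 85,"travel": [0,0,0],"turn": -0.186},{"gripper": 85,"travel": [0,0,0],"turn": -0.186}]}}

```text
time_s: 1.78
tcp_pos: [0.2646, -0.5383, 0.231]
tcp_rot: [-0.408, -3.115, -0.001]
contact_force: [0.9, -0.3, 0.1]
finger_gap: 0.995
grasp_force: 0.0
```

>>> {"name": "apply_moves", "arguments": {"series": [{"gripper": 85,"travel": [-5,56,0],"turn": 0},{"gripper": 85,"travel": [-5,56,0],"turn": 0},{"gripper": 85,"travel": [-5,56,0],"turn": 0},{"gripper": 85,"travel": [-5,56,0],"turn": 0},{"gripper": 85,"travel": [-5,56,0],"turn": 0},{"gripper": 85,"travel": [-5,56,0],"turn": 0},{"gripper": 85,"travel": [-5,56,0],"turn": 0},{"gripper": 85,"travel": [-5,56,0],"turn": 0},{"gripper": 85,"travel": [-5,56,0],"turn": 0},{"gripper": 85,"travel": [-5,56,0],"turn": 0},{"gripper": 85,"travel": [-5,56,0],"turn": 0},{"gripper": 85,"travel": [-5,56,0],"turn": 0},{"gripper": 85,"travel": [-5,56,0],"turn": 0},{"gripper": 85,"travel": [-5,56,0],"turn": 0},{"gripper": 85,"travel": [-3,54,0],"turn": 0},{"gripper": 85,"travel": [0,0,0],"turn": 0},{"gripper": 85,"travel": [0,0,0],"turn": 0}]}}

```text
time_s: 3.9
tcp_pos: [0.5557, 0.2504, 0.2308]
tcp_rot: [-0.417, -3.113, 0.001]
contact_force: [0.7, -0.4, -0.3]
finger_gap: 0.993
grasp_force: 0.0
```

```bash
python3 - <<'E'
from h import *
s=sense(); print(s['time_s'],s['tcp_pos'],s['joints'],R.from_rotvec(s['tcp_rot']).as_matrix())
im=get_image('wrist'); save(im,'w2.png'); np.savez('w2.npz',**im); Rm,t=cam(im); print(-Rm.T@t,Rm[2],im['fx'])
E
```

```text
3.9 [0.55572918 0.25036514 0.2308393 ] [ 2.09235879e-01  1.34787492e-01  1.29332917e-01  1.56630623e+00
 -4.19547754e-04  4.75560566e-01] [[-9.64744475e-01  2.63186940e-01 -8.56300441e-04]
 [ 2.63187492e-01  9.64744511e-01 -6.10732170e-04]
 [ 6.65374419e-04 -8.14568052e-04 -9.99999447e-01]]
[0.4757885  0.27326858 0.37330706] [ 0.31000152 -0.08507937 -0.94692162] 411.65591377896914
```

View pics/w2.png

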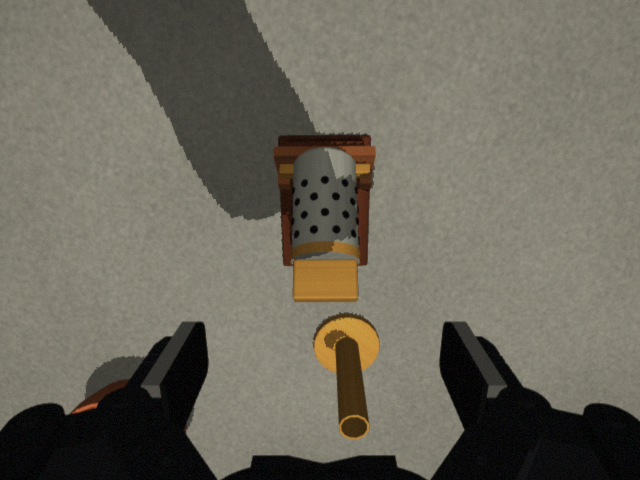

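The wrist view shows the cartridge aligned with the tool, its cylinder from (325,150) to (325,255), bar face (293–358, 262–300), and the tube holder's rim at (353,425).

```bash
python3 - <<'E'
from h import *
im=dict(np.load('w2.npz')); w=cloud(im)
e=np.array([.9647,-.2632,0]); y=np.array([.2632,.9647,0]); T=np.array([.5557,.2504,0])
q=np.stack([(w-T)@e,(w-T)@y,w[...,2]],-1)*1000
np.set_printoptions(precision=1,suppress=True)
for c,rows in ((325,range(140,312,8)),):
    for r in rows: print(r,q[r,c])
for r in (190,220,250,280,295):
    m=np.where((q[r,270:385,2]>75))[0]+270; print('row',r,m.min(),m.max(),q[r,m.min()+2],q[r,m.max()-2])
# base edges
m=(q[...,2]>9)&(q[...,2]<14.5)&(abs(q[...,1])<70)&(abs(q[...,0])<100)
b=q[m]; print('base',cv2.minAreaRect(b[:,:2].astype(np.float32)),b.min(0),b.max(0))
E
```

```text
140 [-54.3   2.   34.6]
148 [-52.2   1.9  74.8]
156 [-47.3   1.9  80.8]
164 [-42.2   1.9  84.2]
172 [-37.5   1.9  89.7]
180 [-32.5   1.9  92.6]
188 [-27.5   1.9  95.2]
196 [-22.9   1.9  99.4]
204 [-18.3   1.9 103.5]
212 [-13.8   1.9 107.5]
220 [ -8.9   1.9 109.8]
228 [ -4.1   1.9 112.4]
236 [  0.6   1.9 114.9]
244 [  4.1   1.9 121. ]
252 [  9.3   1.9 121.8]
260 [ 19.3   2.  110.4]
268 [ 23.4   2.  114.8]
276 [ 28.1   2.  117.6]
284 [ 32.4   1.9 121.2]
292 [ 36.7   1.9 124.5]
300 [ 44.3   2.  121.2]
308 [114.2   2.4   0.6]
row 190 292 357 [-22.9 -20.4  79.9] [-23.3  23.5  81.2]
row 220 292 358 [ -4.8 -19.8  95.2] [-5.1 23.6 96.1]
row 250 291 359 [ 12.3 -19.8 109.8] [ 12.3  23.7 109.8]
row 280 293 357 [ 30.8 -18.3 118.3] [ 30.3  22.1 119.2]
row 295 293 357 [ 38.  -17.9 126.4] [ 38.2  21.9 125.9]
base ((3.5912857055664062, 1.7077369689941406), (119.85845184326172, 80.11116790771484), 0.5349186062812805) [-56.5 -38.5   9. ] [63.9 42.2 14.5]
```

>>> {"name": "apply_moves", "arguments": {"series": [{"gripper": 85,"travel": [-5.5,2,40],"turn": 0},{"gripper": 85,"travel": [0,0,40],"turn": 0},{"gripper": 85,"travel": [0,0,40],"turn": 0},{"gripper": 85,"travel": [0,0,39],"turn": 0},{"gripper": 85,"travel": [0,0,0],"turn": 0},{"gripper": 40,"travel": [0,0,0],"turn": 0},{"gripper": 40,"travel": [0,0,0],"turn": 0},{"gripper": 40,"travel": [0,0,0],"turn": 0},{"gripper": 40,"travel": [0,0,0],"turn": 0},{"gripper": 40,"travel": [0,0,0],"turn": 0},{"gripper": 40,"travel": [0,0,0],"turn": 0}], "grip_force": 30}}

```text
time_s: 5.32
tcp_pos: [0.563, 0.2494, 0.0752]
tcp_rot: [0.419, 3.11, -0.005]
contact_force: [-3.7, -11.1, 10.8]
finger_gap: 0.554
grasp_force: 30.9
```

>>> {"name": "apply_moves", "arguments": {"series": [{"gripper": 40,"travel": [0,0,-20],"turn": 0},{"gripper": 40,"travel": [0,0,-30],"turn": 0},{"gripper": 40,"travel": [0,0,-40],"turn": 0},{"gripper": 40,"travel": [0,0,0],"turn": 0},{"gripper": 40,"travel": [0,-40,0],"turn": 0},{"gripper": 40,"travel": [0,-50,0],"turn": 0},{"gripper": 40,"travel": [0,-50,0],"turn": 0},{"gripper": 40,"travel": [0,-50,0],"turn": 0},{"gripper": 40,"travel": [0,-40,0],"turn": 0},{"gripper": 40,"travel": [0,0,0],"turn": 0},{"gripper": 40,"travel": [0,0,0],"turn": 0}]}}

```text
time_s: 6.7
tcp_pos: [0.5013, 0.0295, 0.1624]
tcp_rot: [0.418, 3.113, 0.001]
contact_force: [0.3, 0.1, -1.9]
finger_gap: 0.555
grasp_force: 32.0
```

```bash
python3 - <<'E'
from h import *
s=sense(); print(s['time_s'],s['tcp_pos'],s['contact_force'],s['joints'])
im=get_image('side'); np.savez('s3.npz',**im)
Rm,t=cam(im); p=Rm@s['tcp_pos']+t; u,v=int(im['fx']*p[0]/p[2]+im['cx']),int(im['fy']*p[1]/p[2]+im['cy']); print(u,v)
c=im['color'][max(v-90,0):v+90,max(u-120,0):u+120,::-1]; cv2.imwrite('pics/s3.png',cv2.resize(c,None,fx=3,fy=3))
E
```

```text
6.7 [0.50128559 0.0295246  0.16236576] [ 0.3159623   0.10438983 -1.86184317] [-2.02453757e-01 -1.99785373e-01 -3.22686065e-01  1.44767397e+00
  3.85353428e-04  6.46293494e-02]
321 215
```

View pics/s3.png

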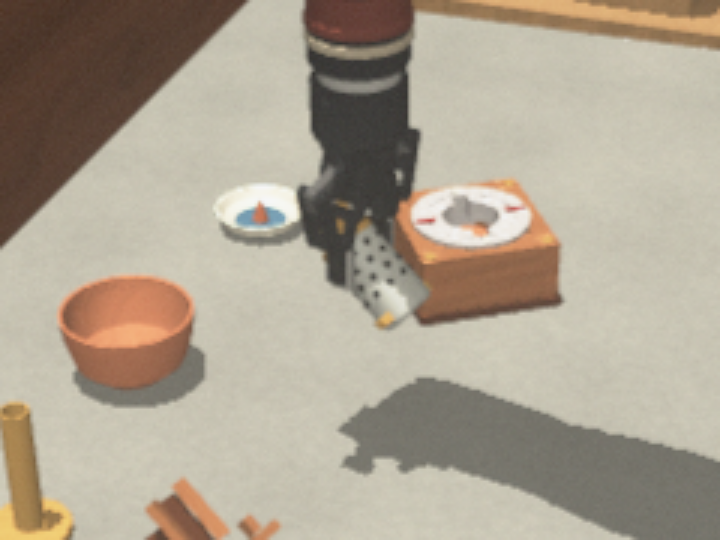

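The crop shows the cartridge held, still tilted, with the foot towards the robot; its near brass lug is at crop (387,320), i.e. about (330,232) in the full picture.

```bash
python3 - <<'E'
from h import *
im=dict(np.load('s3.npz')); w=cloud(im); np.set_printoptions(precision=1,suppress=True)
e=np.array([.9647,-.2632,0]); y=np.array([.2632,.9647,0]); T=np.array([.5013,.0295,.1624])
q=np.stack([(w-T)@e,(w-T)@y,w[...,2]-T[2]],-1)*1000
hsv=cv2.cvtColor(im['color'],cv2.COLOR_RGB2HSV)
sub=np.zeros((480,640),bool); sub[195:240,310:350]=1
ok=sub&(abs(q[...,1])<45)&(abs(q[...,0])<100)
lug=ok&(hsv[...,1]>140)&(hsv[...,2]>120)&(q[...,1]>20); print('lug',lug.sum(),q[lug])
tin=ok&(hsv[...,1]<50)&(hsv[...,2]>90)
p=q[tin]; print(len(p)); 
for a in range(195,236,4):
    m=np.where(tin[a])[0]
    if len(m): print(a,m.min(),m.max(),q[a,m.min()],q[a,m.max()])
E
```

```text
lug 0 []
572
195 324 324 [  8.  -24.4  43.3] [  8.  -24.4  43.3]
199 331 331 [-10.4 -27.1  36.8] [-10.4 -27.1  36.8]
203 319 331 [-3.7 13.5 43.3] [-10.2 -27.3  25.6]
207 318 331 [-6.  21.2 37. ] [-12.4 -24.   16.9]
211 316 334 [-6.7 30.5 30.9] [-29.9 -10.5  18.2]
215 310 337 [ 4.  39.9 21.3] [-38.9  -9.7  10.5]
219 310 341 [ 8.8 33.7  5.6] [-52.1  -6.9   5.3]
223 318 343 [-4.  19.3 -8.7] [-57.6  -7.2  -4.1]
227 322 339 [-16.3  20.5 -15. ] [-55.4   6.8  -8.6]
231 326 335 [-29.9  23.7 -19.8] [-40.6   1.3 -28. ]
```

>>> {"name": "apply_moves", "arguments": {"series": [{"gripper": 40,"travel": [0,0,0],"turn": -0.172},{"gripper": 40,"travel": [0,0,0],"turn": -0.172},{"gripper": 40,"travel": [0,0,0],"turn": -0.172},{"gripper": 40,"travel": [0,0,0],"turn": -0.172},{"gripper": 40,"travel": [0,0,0],"turn": -0.172},{"gripper": 40,"travel": [4.2,-45,0],"turn": 0},{"gripper": 40,"travel": [4.2,-45,0],"turn": 0},{"gripper": 40,"travel": [4.2,-45,0],"turn": 0},{"gripper": 40,"travel": [4.2,-45,0],"turn": 0},{"gripper": 40,"travel": [0,-44,0],"turn": 0},{"gripper": 40,"travel": [0,0,36],"turn": 0},{"gripper": 40,"travel": [0,0,36],"turn": 0},{"gripper": 40,"travel": [0,0,36],"turn": 0},{"gripper": 40,"travel": [0,0,0],"turn": 0},{"gripper": 40,"travel": [0,0,0],"turn": 0}], "grip_force": 25}}

```text
time_s: 8.62
tcp_pos: [0.6135, -0.1656, 0.0558]
tcp_rot: [-0.919, 3.003, -0.002]
contact_force: [-0.5, 0.8, -1.6]
finger_gap: 0.552
grasp_force: 32.0
```

```bash
cat > look.py <<'E'
from h import *
import sys
s=sense(); M=R.from_rotvec(s['tcp_rot']).as_matrix(); c=np.array([.4903,-.2478])
d=s['tcp_pos'][:2]-c; a=np.deg2rad(33.9)
print(s['time_s'],s['tcp_pos'],s['contact_force'],'yaw',np.degrees(np.arctan2(M[1,0],M[0,0])),'e,y from chute mm',1e3*(d@[np.cos(a),np.sin(a)]),1e3*(d@[-np.sin(a),np.cos(a)]))
if len(sys.argv)>2:
    im=get_image(sys.argv[1]); np.savez(sys.argv[2]+'.npz',**im)
    Rm,t=cam(im); p=Rm@s['tcp_pos']+t; u,v=int(im['fx']*p[0]/p[2]+im['cx']),int(im['fy']*p[1]/p[2]+im['cy']); print(u,v)
    cv2.imwrite('pics/'+sys.argv[2]+'.png',im['color'][:,:,::-1] if sys.argv[1]=='wrist' else cv2.resize(im['color'][max(v-90,0):v+90,max(u-120,0):u+120,::-1],None,fx=3,fy=3))
E
python3 look.py side s4
```

```text
8.625 [ 0.61346078 -0.16555577  0.05579843] [-0.50136727  0.78465432 -1.56657421] yaw -145.95446423798282 e,y from chute mm 148.09627597210263 -0.42860420427747836
306 207
```

>>> {"name": "apply_moves", "arguments": {"series": [{"gripper": 40,"travel": [8,0,0],"turn": 0},{"gripper": 40,"travel": [8,0,0],"turn": 0},{"gripper": 40,"travel": [5,0,0],"turn": 0},{"gripper": 40,"travel": [5,0,0],"turn": 0},{"gripper": 40,"travel": [5,0,0],"turn": 0},{"gripper": 40,"travel": [0,0,0],"turn": 0}]}}

```text
time_s: 9.43
tcp_pos: [0.5917, -0.1812, 0.0574]
tcp_rot: [-0.918, 2.991, 0.0]
contact_force: [19.3, 15.9, 4.3]
finger_gap: 0.55
grasp_force: 32.7
```

```bash
python3 look.py side s5
```

```text
9.425 [ 0.59167281 -0.18117456  0.05742961] [19.30331952 15.86150391  4.25323316] yaw -145.865720474852 e,y from chute mm 121.3006872112009 -1.2402577819572884
315 205
```

View pics/s5.png

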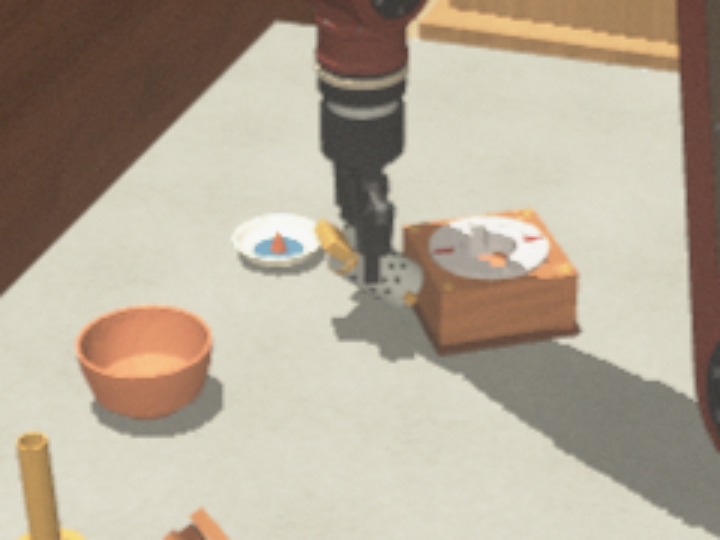

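The crop shows the foot against the chute's wall, lug at (412,298), bar at (337,245), still clearly tilted.

```bash
cat > tilt.py <<'E'
from h import *
import sys
np.set_printoptions(precision=1,suppress=True)
a=np.deg2rad(33.9)
im=dict(np.load(sys.argv[1])); w=cloud(im)-[.4903,-.2478,0]
q=np.stack([w@[np.cos(a),np.sin(a),0],w@[-np.sin(a),np.cos(a),0],w[...,2]],-1)*1000
hsv=cv2.cvtColor(im['color'],cv2.COLOR_RGB2HSV)
box=(q[...,0]>69)&(q[...,0]<230)&(abs(q[...,1])<40)&(q[...,2]>3)&(q[...,2]<140)
br=box&(hsv[...,0]>10)&(hsv[...,0]<28)&(hsv[...,1]>110)&(hsv[...,2]>90)
n,l,st,ce=cv2.connectedComponentsWithStats(br.astype(np.uint8))
for i in range(1,n):
    if st[i,4]>3: p=q[l==i]; print('brass',st[i,4],ce[i],'med',np.median(p,0),'min',p.min(0),'max',p.max(0))
ti=box&(hsv[...,1]<45)&(hsv[...,2]>90); p=q[ti]; print('tin',len(p),p.min(0),p.max(0))
E
python3 tilt.py s4.npz; python3 tilt.py s5.npz
```

```text
brass 85 [296.6 197.5] med [178.5  12.9  99.6] min [161.1 -20.3  84.7] max [188.5  28.3 107.4]
brass 6 [302.  205.5] med [166.2  21.1  78.5] min [161.5  17.   72.5] max [168.5  27.5  79.6]
brass 8 [323.  215.5] med [108.5  31.7  42.2] min [105.7  26.7  34.9] max [112.4  36.9  47.8]
tin 372 [ 70.1 -34.9   3. ] [223.9  39.8 135.1]
brass 90 [306.2 195.7] med [150.5  14.8 101.6] min [133.2 -19.7  77.8] max [163.   29.  112.1]
brass 8 [331.4 214.2] med [85.2 33.3 43.9] min [82.  28.3 35.4] max [87.8 38.5 46.3]
tin 374 [ 70.  -38.5   3. ] [229.4  38.1 127.9]
```

>>> {"name": "apply_moves", "arguments": {"series": [{"gripper": 42,"travel": [3,0,0],"turn": 0},{"gripper": 42,"travel": [3,0,0],"turn": 0},{"gripper": 42,"travel": [3,0,0],"turn": 0},{"gripper": 42,"travel": [0,0,0],"turn": 0}], "grip_force": 20}}

```text
time_s: 9.98
tcp_pos: [0.5857, -0.186, 0.0588]
tcp_rot: [-0.919, 2.988, -0.002]
contact_force: [22.4, 17.9, 11.6]
finger_gap: 0.551
grasp_force: 29.8
```

```bash
python3 look.py side s6; python3 tilt.py s6.npz
```

```text
9.975 [ 0.58567243 -0.18604704  0.05876114] [22.41904537 17.94906177 11.59931   ] yaw -145.81353617308665 e,y from chute mm 113.60269980486107 -1.9377906148642479
318 204
brass 84 [306.7 193.4] med [148.8  11.3 106.6] min [133.1 -28.8  92. ] max [159.6  27.3 115.6]
brass 10 [312.9 200.5] med [134.2  23.7  91.8] min [127.4  17.8  79.3] max [145.2  29.3 102.5]
brass 10 [331.  214.5] med [85.3 28.9 41.6] min [ 70.6 -12.5   8.5] max [88.1 35.1 45.6]
tin 375 [ 69.2 -39.5   3. ] [224.3  37.8 128.2]
```

>>> {"name": "apply_moves", "arguments": {"series": [{"gripper": 42,"travel": [-10,0,0],"turn": 0},{"gripper": 42,"travel": [0,0,19],"turn": 0},{"gripper": 42,"travel": [5,0,0],"turn": 0},{"gripper": 42,"travel": [3,0,-4],"turn": 0},{"gripper": 42,"travel": [3,0,-4],"turn": 0},{"gripper": 42,"travel": [3,0,-4],"turn": 0},{"gripper": 42,"travel": [3,0,-4],"turn": 0},{"gripper": 42,"travel": [0,0,0],"turn": 0}]}}

```text
time_s: 11.02
tcp_pos: [0.5737, -0.1922, 0.0501]
tcp_rot: [-0.918, 3.003, 0.001]
contact_force: [6.6, 2.1, -1.0]
finger_gap: 0.559
grasp_force: 27.1
```

```bash
python3 look.py side s7; python3 tilt.py s7.npz
```

```text
11.025 [ 0.57374129 -0.19219014  0.05007495] [ 6.61900764  2.07974591 -0.99723075] yaw -146.0184351380294 e,y from chute mm 100.27342405076283 -0.3821074766417637
323 206
brass 67 [313.4 192.2] med [130.8  19.5 112.2] min [114.2 -21.8  87.8] max [138.8  31.5 120.1]
brass 8 [316.9 201.1] med [124.2  22.4  85.1] min [114.3  19.2  83.3] max [131.7  24.   87.8]
brass 8 [330.  218.8] med [89.  35.2 28.6] min [87.1 25.5 26.4] max [92.6 37.  33.1]
tin 362 [ 69.8 -35.5   3. ] [221.8  39.3 136.8]
```

>>> {"name": "apply_moves", "arguments": {"series": [{"gripper": 42,"travel": [2.5,0,-4],"turn": 0},{"gripper": 42,"travel": [2.5,0,-4],"turn": 0},{"gripper": 42,"travel": [2,0,-3],"turn": 0},{"gripper": 42,"travel": [0,0,0],"turn": 0}]}}

```text
time_s: 11.58
tcp_pos: [0.5675, -0.1956, 0.0617]
tcp_rot: [-0.918, 3.004, 0.002]
contact_force: [3.9, 3.3, -2.9]
finger_gap: 0.551
grasp_force: 26.6
```

```bash
python3 look.py side s8; python3 tilt.py s8.npz
```

```text
11.575 [ 0.56746101 -0.19564322  0.06169699] [ 3.90001693  3.28629394 -2.94047845] yaw -146.01434088385957 e,y from chute mm 93.13477781120254 0.2545938854594125
325 203
brass 67 [317.6 186.7] med [118.1  18.  128. ] min [104.4 -26.5 105.6] max [127.   28.5 132.8]
brass 10 [319.1 196.5] med [116.9  22.1  98.4] min [108.3  13.1  93.2] max [126.5  36.1 109.8]
brass 8 [329.9 216.1] med [90.2 33.1 37.6] min [82.4 19.3 29. ] max [92.  38.5 41.5]
tin 358 [ 70.2 -37.2   3. ] [225.8  39.6 131.2]
```

View pics/s8.png

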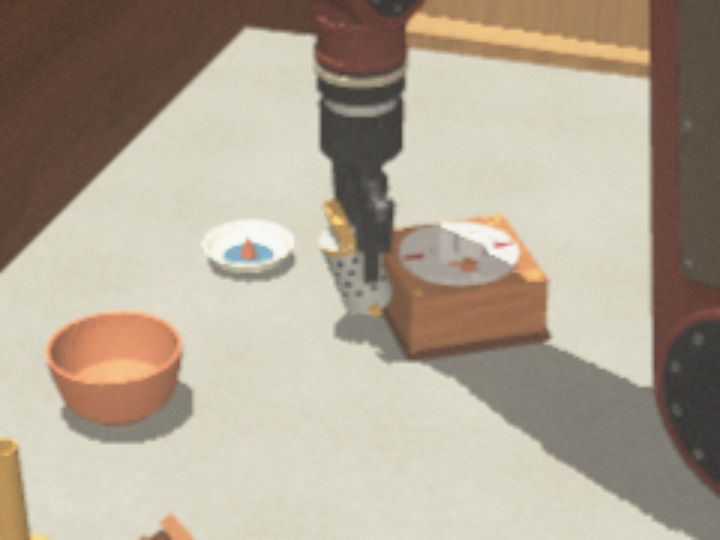

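The crop shows the cartridge about 17° off upright, bar at (338,225), lug at (376,310), just off the chute's wall.

>>> {"name": "apply_moves", "arguments": {"series": [{"gripper": 42,"travel": [-14,0,0],"turn": 0},{"gripper": 42,"travel": [-6,0,10],"turn": 0},{"gripper": 42,"travel": [0,0,9],"turn": 0},{"gripper": 42,"travel": [0,0,3],"turn": 0},{"gripper": 42,"travel": [0,0,3],"turn": 0},{"gripper": 42,"travel": [0,0,3],"turn": 0},{"gripper": 42,"travel": [0,0,0],"turn": 0}]}}

```text
time_s: 12.5
tcp_pos: [0.5849, -0.1851, 0.0376]
tcp_rot: [-0.918, 3.003, -0.002]
contact_force: [-8.8, 6.2, 22.5]
finger_gap: 0.554
grasp_force: 31.3
```

```bash
python3 look.py side s9; python3 tilt.py s9.npz
```

```text
12.5 [ 0.58488579 -0.18511004  0.03755272] [-8.7802988   6.15736217 22.54277242] yaw -145.99667064817066 e,y from chute mm 113.47238550556168 -0.7213251206292877
318 211
brass 75 [310.5 196.8] med [139.4  19.2  99.9] min [124.7 -28.1  73.6] max [151.6  29.  111. ]
brass 7 [323. 224.] med [109.6  35.3  15.6] min [107.7  27.6  12.1] max [113.7  39.   20.1]
tin 352 [ 70.8 -37.8   3. ] [228.9  38.5 139.6]
```

>>> {"name": "apply_moves", "arguments": {"series": [{"gripper": 42,"travel": [0,0,-15],"turn": 0},{"gripper": 42,"travel": [10,0,0],"turn": 0},{"gripper": 42,"travel": [8,0,0],"turn": 0},{"gripper": 42,"travel": [2.5,0,-4],"turn": 0},{"gripper": 42,"travel": [2.5,0,-4],"turn": 0},{"gripper": 42,"travel": [2.5,0,-4],"turn": 0},{"gripper": 42,"travel": [2.5,0,-4],"turn": 0},{"gripper": 42,"travel": [0,0,0],"turn": 0}]}}

```text
time_s: 13.55
tcp_pos: [0.5619, -0.1993, 0.0652]
tcp_rot: [-0.918, 3.001, 0.003]
contact_force: [6.0, 7.5, -1.3]
finger_gap: 0.548
grasp_force: 21.6
```

```bash
python3 look.py side s10; python3 tilt.py s10.npz
```

```text
13.55 [ 0.5619383  -0.19933615  0.06520713] [ 6.03015294  7.4638499  -1.26693517] yaw -145.9696427308469 e,y from chute mm 86.49115076696805 0.2696802197885564
327 201
brass 81 [320.3 186.3] med [111.7  20.6 129.4] min [ 98.9 -25.1 101.7] max [121.8  31.3 139.5]
brass 9 [330.  215.2] med [88.6 32.3 40.5] min [ 70.7 -12.1   8.7] max [94.7 34.1 44.7]
tin 373 [ 70.2 -36.1   3. ] [228.6  39.8 133.7]
```

>>> {"name": "apply_moves", "arguments": {"series": [{"gripper": 42,"travel": [-15,0,0],"turn": 0},{"gripper": 42,"travel": [-10,0,0],"turn": 0},{"gripper": 42,"travel": [0,0,12],"turn": 0},{"gripper": 42,"travel": [0,0,12],"turn": 0},{"gripper": 42,"travel": [0,0,0],"turn": 0}]}}

```text
time_s: 14.22
tcp_pos: [0.5805, -0.1862, 0.0394]
tcp_rot: [0.917, -3.003, -0.003]
contact_force: [0.2, 0.3, -1.9]
finger_gap: 0.545
grasp_force: 22.4
```

```bash
python3 look.py side s11; python3 tilt.py s11.npz
```

```text
14.225 [ 0.58053519 -0.18620772  0.0393546 ] [ 0.16906785  0.34780853 -1.93639577] yaw -146.02944974225144 e,y from chute mm 109.24911547735323 0.7941140412715914
320 210
brass 81 [312.  195.4] med [134.5  20.1 103.5] min [122.  -26.4  74.5] max [149.2  30.  113.3]
brass 7 [322. 224.] med [112.5  33.5  16.3] min [108.6  29.4   9.7] max [115.4  39.4  20. ]
tin 353 [ 71.8 -39.9   3. ] [228.4  39.2 128.9]
```

>>> {"name": "apply_moves", "arguments": {"series": [{"gripper": 42,"travel": [0,0,1.5],"turn": 0},{"gripper": 52,"travel": [0,0,0],"turn": 0},{"gripper": 52,"travel": [0,0,0],"turn": 0},{"gripper": 60,"travel": [0,0,0],"turn": 0},{"gripper": 85,"travel": [0,0,0],"turn": 0},{"gripper": 85,"travel": [0,0,0],"turn": 0},{"gripper": 85,"travel": [0,0,0],"turn": 0}]}}

```text
time_s: 15.15
tcp_pos: [0.5818, -0.1866, 0.0398]
tcp_rot: [0.918, -3.004, 0.0]
contact_force: [0.4, -0.3, 0.7]
finger_gap: 0.998
grasp_force: 0.0
```

```bash
python3 look.py side s12; python3 tilt.py s12.npz
```

```text
15.15 [ 0.58180474 -0.18656476  0.03977952] [ 0.39820974 -0.30311698  0.72574326] yaw -146.00950014336942 e,y from chute mm 110.1037158071374 -0.21032547691529027
319 210
brass 21 [313.8 191.3] med [123.  -13.   97.2] min [119.4 -24.4  86.9] max [125.4  -4.6 108.2]
brass 7 [315.6 202.4] med [124.6  14.4  76.4] min [118.4   3.2  72.9] max [129.8  16.7  79. ]
brass 8 [325.  223.5] med [100.9  22.9   9.1] min [97.1 11.9  5. ] max [105.5  28.9  12.3]
tin 292 [ 71.  -39.    3.1] [218.1  39.5 120.3]
```

View pics/s12.png

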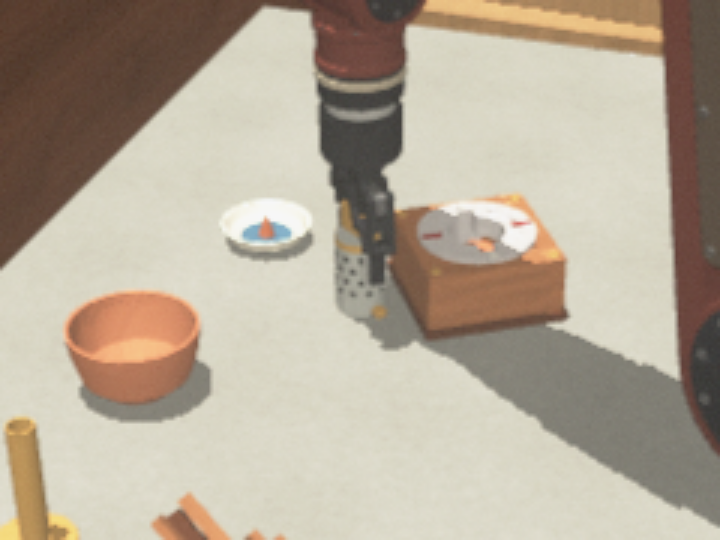

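The crop shows the cartridge standing upright on the counter between the open fingers, lug at (380,312).

>>> {"name": "apply_moves", "arguments": {"series": [{"gripper": 85,"travel": [0,0,-30],"turn": 0},{"gripper": 85,"travel": [0,0,-45],"turn": 0},{"gripper": 85,"travel": [0,0,-60],"turn": 0},{"gripper": 85,"travel": [0,0,-60],"turn": 0},{"gripper": 85,"travel": [0,0,0],"turn": 0}]}}

```text
time_s: 15.82
tcp_pos: [0.584, -0.1878, 0.2409]
tcp_rot: [-0.917, 2.998, -0.011]
contact_force: [0.4, -0.1, -0.7]
finger_gap: 1.001
grasp_force: 0.0
```

```bash
python3 look.py wrist w13; python3 - <<'E'
from h import *
np.set_printoptions(precision=1,suppress=True)
a=np.deg2rad(33.9)
im=dict(np.load('w13.npz')); w=cloud(im)-[.4903,-.2478,0]
q=np.stack([w@[np.cos(a),np.sin(a),0],w@[-np.sin(a),np.cos(a),0],w[...,2]],-1)*1000
box=(q[...,0]>70)&(q[...,0]<170)&(abs(q[...,1])<60)
b=box&(q[...,2]>100)&(q[...,2]<115)
p=q[b]; print('bar top',len(p),np.median(p,0),cv2.minAreaRect(p[:,:2].astype(np.float32)),p[:,2].std())
c=box&(q[...,2]>74)&(q[...,2]<84); p=q[c]; print('cyl top',len(p),cv2.minAreaRect(p[:,:2].astype(np.float32)))
m=(abs(q[...,2]-70)<4)&(abs(q[...,0])<75)&(abs(q[...,1])<75); p=q[m]; print('chute top',len(p),cv2.minAreaRect(p[:,:2].astype(np.float32)) if len(p)>10 else 0)
E
```

```text
15.825 [ 0.58395125 -0.18776292  0.24091204] [ 0.39024809 -0.12294812 -0.69029875] yaw -146.00618800065047 e,y from chute mm 111.21707931343127 -2.402009555192353
321 323
bar top 1276 [109.5  -6.4 106.6] ((110.5082015991211, -6.495399475097656), (14.274253845214844, 44.16206741333008), 22.525529861450195) 1.3899329869237984
cyl top 1675 ((110.04087829589844, -5.526844024658203), (48.688873291015625, 46.534854888916016), 35.518436431884766)
chute top 16217 ((14.54525375366211, 0.73382568359375), (100.63396453857422, 131.6531982421875), 0.09900497645139694)
```

View pics/w13.png

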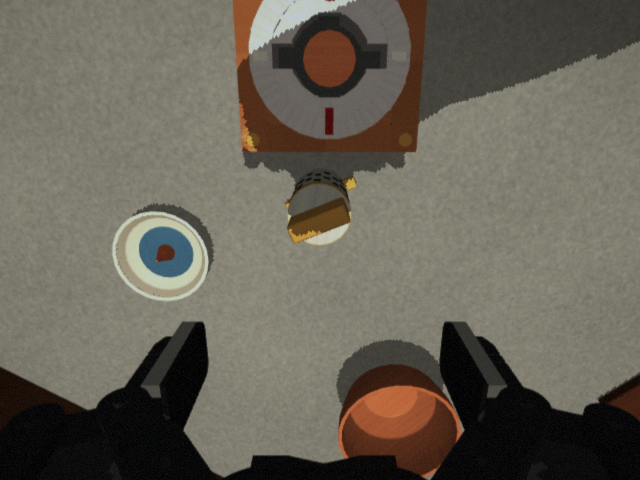

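The wrist view shows the cartridge standing at about (320,210), its bar running from (290,235) to (350,200), turned some 22° from the slot line; the mouth is centred at (330,57).

>>> {"name": "apply_moves", "arguments": {"series": [{"gripper": 50,"travel": [0,0,0],"turn": 0.169},{"gripper": 50,"travel": [0,0,0],"turn": 0.169},{"gripper": 50,"travel": [0,0,0],"turn": 0.169},{"gripper": 50,"travel": [0,0,0],"turn": 0.169},{"gripper": 50,"travel": [0,0,0],"turn": 0.168},{"gripper": 50,"travel": [0,0,0],"turn": 0.168},{"gripper": 50,"travel": [0,0,0],"turn": 0.168},{"gripper": 50,"travel": [-3,-2,50],"turn": 0},{"gripper": 50,"travel": [0,0,50],"turn": 0},{"gripper": 50,"travel": [0,0,20],"turn": 0},{"gripper": 50,"travel": [0,0,0],"turn": 0},{"gripper": 50,"travel": [0,0,0],"turn": 0}]}}

```text
time_s: 17.38
tcp_pos: [0.5842, -0.1905, 0.1169]
tcp_rot: [0.908, 3.005, -0.001]
contact_force: [0.2, -0.8, -0.1]
finger_gap: 0.586
grasp_force: 0.0
```

```bash
python3 look.py
```

```text
17.375 [ 0.58420112 -0.1904685   0.11692546] [ 0.23251879 -0.80959427 -0.13073885] yaw 146.38160724004806 e,y from chute mm 109.91544609523089 -4.787045010882833
```

>>> {"name": "apply_moves", "arguments": {"series": [{"gripper": 50,"travel": [-1.6,0,17],"turn": 0},{"gripper": 50,"travel": [0,0,17],"turn": 0},{"gripper": 50,"travel": [0,0,0],"turn": 0},{"gripper": 5,"travel": [0,0,0],"turn": 0},{"gripper": 5,"travel": [0,0,0],"turn": 0},{"gripper": 5,"travel": [0,0,0],"turn": 0},{"gripper": 5,"travel": [0,0,0],"turn": 0},{"gripper": 5,"travel": [0,0,0],"turn": 0},{"gripper": 5,"travel": [0,0,0],"turn": 0}], "grip_force": 80}}

```text
time_s: 18.5
tcp_pos: [0.5849, -0.1911, 0.0816]
tcp_rot: [0.908, 3.006, -0.001]
contact_force: [-0.3, -0.1, 6.6]
finger_gap: 0.15
grasp_force: 78.8
```

```bash
python3 look.py
```

```text
18.5 [ 0.58494969 -0.1911281   0.08155947] [-0.25663981 -0.09055129  6.64437324] yaw 146.37668164847983 e,y from chute mm 110.16888497503484 -5.752028787970937
```

>>> {"name": "apply_moves", "arguments": {"series": [{"gripper": 5,"travel": [0,0,-20],"turn": 0},{"gripper": 5,"travel": [0,0,-40],"turn": 0},{"gripper": 5,"travel": [0,0,-45],"turn": 0},{"gripper": 5,"travel": [0,0,0],"turn": 0.131},{"gripper": 5,"travel": [0,0,0],"turn": 0.131},{"gripper": 5,"travel": [0,0,0],"turn": 0.131},{"gripper": 5,"travel": [2,-36,0],"turn": 0},{"gripper": 5,"travel": [2,-37,0],"turn": 0},{"gripper": 5,"travel": [2.5,-37,0],"turn": 0},{"gripper": 5,"travel": [0,0,0],"turn": 0},{"gripper": 5,"travel": [0,0,0],"turn": 0}]}}

```text
time_s: 19.88
tcp_pos: [0.4898, -0.2466, 0.1865]
tcp_rot: [1.478, 2.771, 0.0]
contact_force: [0.5, 0.9, -2.5]
finger_gap: 0.148
grasp_force: 78.7
```

```bash
python3 look.py wrist w14; python3 - <<'E'
from h import *
np.set_printoptions(precision=1,suppress=True)
a=np.deg2rad(33.9)
im=dict(np.load('w14.npz')); w=cloud(im)-[.4903,-.2478,0]
q=np.stack([w@[np.cos(a),np.sin(a),0],w@[-np.sin(a),np.cos(a),0],w[...,2]],-1)*1000
m=(abs(q[...,2]-70)<4)&(abs(q[...,0])<75)&(abs(q[...,1])<75); p=q[m]; print('chute top',len(p),cv2.minAreaRect(p[:,:2].astype(np.float32)),p.min(0),p.max(0))
m=(q[...,2]>100)&(q[...,2]<185)&(abs(q[...,0])<45)&(abs(q[...,1])<45); p=q[m]; print(len(p),p.min(0),p.max(0))
E
```

```text
19.875 [ 0.48982323 -0.2466377   0.18646603] [ 0.45071334  0.93024604 -2.45087379] yaw 123.84443956159699 e,y from chute mm 0.25254428433753984 1.2306432890547503
322 326
chute top 17271 ((-0.746551513671875, 0.9108047485351562), (131.69338989257812, 131.79766845703125), 89.99626159667969) [-66.6 -64.9  66. ] [65.2 66.8 72.9]
6677 [-23.5  -5.3 107.2] [ 25.1  35.1 185. ]
```

View pics/w14.png

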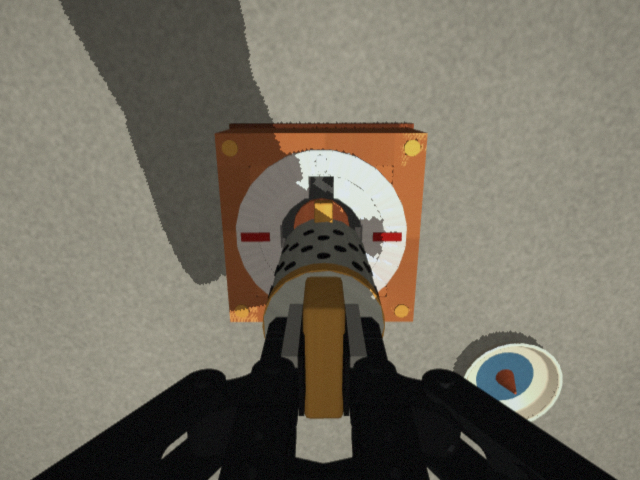

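The view shows the lug at (324,212) just right of the far slot at (321,187), with the cartridge hanging straight over the mouth; the red marks lie at (256,237) and (387,237).

>>> {"name": "apply_moves", "arguments": {"series": [{"gripper": 5,"travel": [-0.3,-1.4,10],"turn": 0},{"gripper": 5,"travel": [0,0,15],"turn": 0},{"gripper": 5,"travel": [0,0,10],"turn": 0},{"gripper": 5,"travel": [0,0,5],"turn": 0},{"gripper": 5,"travel": [0,0,5],"turn": 0},{"gripper": 5,"travel": [0,0,5],"turn": 0},{"gripper": 5,"travel": [0,0,0],"turn": 0}]}}

```text
time_s: 20.8
tcp_pos: [0.4885, -0.2477, 0.1355]
tcp_rot: [-1.478, -2.772, -0.0]
contact_force: [0.6, 0.5, -2.1]
finger_gap: 0.147
grasp_force: 78.8
```

>>> {"name": "apply_moves", "arguments": {"series": [{"gripper": 5,"travel": [0,0,5],"turn": 0},{"gripper": 5,"travel": [0,0,5],"turn": 0},{"gripper": 5,"travel": [0,0,5],"turn": 0},{"gripper": 5,"travel": [0,0,4],"turn": 0},{"gripper": 5,"travel": [0,0,4],"turn": 0},{"gripper": 5,"travel": [0,0,0],"turn": 0},{"gripper": 5,"travel": [0,0,0],"turn": 0}]}}

```text
time_s: 21.68
tcp_pos: [0.4889, -0.2481, 0.1139]
tcp_rot: [1.478, 2.771, -0.001]
contact_force: [-1.6, 0.8, 9.3]
finger_gap: 0.143
grasp_force: 80.4
```

>>> {"name": "apply_moves", "arguments": {"series": [{"gripper": 5,"travel": [0,0,0],"turn": 0.15},{"gripper": 5,"travel": [0,0,0],"turn": 0.15},{"gripper": 5,"travel": [0,0,0],"turn": 0.15},{"gripper": 5,"travel": [0,0,0],"turn": 0.15},{"gripper": 5,"travel": [0,0,0],"turn": 0.15},{"gripper": 5,"travel": [0,0,0],"turn": 0.15},{"gripper": 5,"travel": [0,0,0],"turn": 0.15},{"gripper": 5,"travel": [0,0,0],"turn": 0.15},{"gripper": 5,"travel": [0,0,0],"turn": 0.15},{"gripper": 5,"travel": [0,0,0],"turn": 0.15},{"gripper": 5,"travel": [0,0,0],"turn": 0.07},{"gripper": 5,"travel": [0,0,0],"turn": 0}]}}

```text
time_s: 23.18
tcp_pos: [0.4895, -0.2486, 0.1143]
tcp_rot: [3.003, 0.914, 0.003]
contact_force: [-0.0, -0.2, 8.6]
finger_gap: 0.144
grasp_force: 80.3
```

```bash
python3 look.py; python3 -c "
from h import *
print(sense()['torque'])"
```

```text
23.175 [ 0.48953657 -0.24856722  0.11431578] [-0.04466367 -0.20587916  8.62270725] yaw 33.84583409533349 e,y from chute mm -1.0615655995260405 -0.2109993027108237
[-0.01730429  0.03747681 -0.03605541]
```

>>> {"name": "apply_moves", "arguments": {"series": [{"gripper": 5,"travel": [0,0,-4],"turn": 0},{"gripper": 5,"travel": [0,0,-4],"turn": 0},{"gripper": 5,"travel": [0,0,-4],"turn": 0},{"gripper": 5,"travel": [0,0,-2],"turn": 0},{"gripper": 5,"travel": [0,0,0],"turn": 0}]}}

```text
time_s: 23.8
tcp_pos: [0.489, -0.2481, 0.1266]
tcp_rot: [3.004, 0.916, 0.001]
contact_force: [3.6, -2.7, -1.5]
finger_gap: 0.149
grasp_force: 79.6
```

>>> {"name": "apply_moves", "arguments": {"series": [{"gripper": 40,"travel": [0,0,0],"turn": 0},{"gripper": 60,"travel": [0,0,0],"turn": 0},{"gripper": 60,"travel": [0,0,0],"turn": 0},{"gripper": 60,"travel": [0,0,-20],"turn": 0},{"gripper": 60,"travel": [0,0,-40],"turn": 0},{"gripper": 60,"travel": [0,0,-50],"turn": 0},{"gripper": 60,"travel": [0,0,0],"turn": 0},{"gripper": 60,"travel": [0,0,0],"turn": 0}]}}

```text
time_s: 24.8
tcp_pos: [0.4887, -0.2479, 0.2376]
tcp_rot: [3.004, 0.916, 0.001]
contact_force: [-0.3, 0.6, -0.8]
finger_gap: 0.703
grasp_force: 0.0
```

```bash
python3 look.py wrist w15; python3 - <<'E'
from h import *
np.set_printoptions(precision=1,suppress=True)
a=np.deg2rad(33.9)
im=dict(np.load('w15.npz')); w=cloud(im)-[.4903,-.2478,0]
q=np.stack([w@[np.cos(a),np.sin(a),0],w@[-np.sin(a),np.cos(a),0],w[...,2]],-1)*1000
b=(abs(q[...,0])<40)&(abs(q[...,1])<40)&(q[...,2]>145)&(q[...,2]<160); p=q[b]; print('bar',len(p),np.median(p,0),cv2.minAreaRect(p[:,:2].astype(np.float32)))
E
```

```text
24.8 [ 0.48873097 -0.24785783  0.23759438] [-0.31545426  0.58858398 -0.84135206] yaw 33.907167917326795 e,y from chute mm -1.3345702874281364 0.8271231037789354
325 326
bar 1677 [  0.    1.2 151.5] ((-1.7821998596191406, 0.8894057273864746), (13.781270980834961, 44.134403228759766), 89.70501708984375)
```

View pics/w15.png

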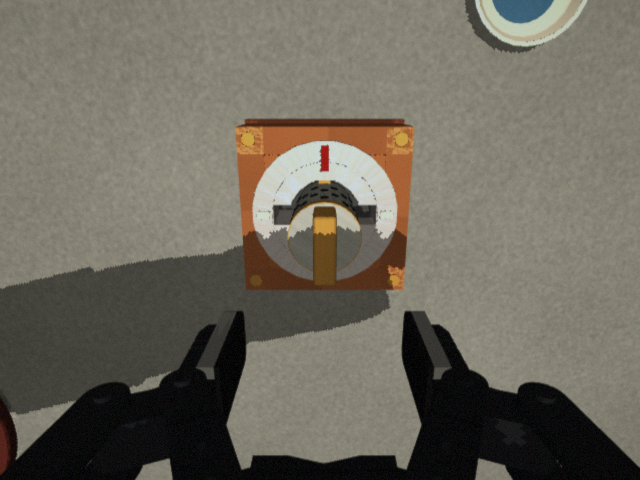

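The cartridge sits in the mouth with its bar at (325,245), pointing at the red mark (325,157). The bar's top is at 151.5 mm, so the foot is 25.5 mm down, which is locked.

```bash
python3 -c "
from rig import *
print(close_job())"
```

```text
the job is handed in; nothing more can be done
None
```

The job is handed in at about 25 s of the 61 s: the cartridge was stood upright on the counter and let go, then locked in the chute (foot measured 25.5 mm below the collar's top, bar within about 0.3° of the red marks) and released; I never sent the arm at the bystanders but did not re-measure them, and the judge returned no verdict.

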